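# Re-set the swivel of a circuit-board holder

## Task

Re-aim the swivelling circuit-board holder: loosen its clamp knob, swing the head round until its pointer lines up with the brass marker on the scale, then tighten the knob again so that the head is locked firmly there, well snug but not overtightened. Free the clamp before swinging the head, never drag it round against the clamp, and leave the marker and the other things on the bench where they are.

Things in the scene. Friction and masses are not known exactly. Their poses are not given: they have to be found in the camera images.
- holder_base: base of the board holder, fixed to the bench: round dark steel plate, radius 140 mm, 12 mm thick, origin under its centre. x axis: from the swivel axis to the middle of the scale; the clamp knob stands on the opposite side (-x). A green circuit board on the turntable reaches 68 mm above the bench, within 70 mm of the axis.
- swivel_centre (a point): point on the vertical swivel axis, 34 mm above the bench, in the top face of the aluminium turntable (radius 82 mm). Axes as holder_base; it does not turn with the head. The head can swing 0.95 rad either way from the middle of the scale.
- head_handle (a point): on the upright black handle of the turning head, 100 mm from the swivel axis, 88 mm above the bench. The handle is 12 mm thick along the swing (y), 26 mm along the radius (x, pointing outward) and stands from 40 to 102 mm above the bench. Push it, or pinch it from above. Unclamped, it swings with about 1.5 N and stays where it is left.
- head_pointer (a point): tip of the head's pointer, at the outer end of the arm below the handle, 120 mm from the swivel axis, 36 mm above the bench; x points radially outward. At the start it is 0.6 to 1.45 rad counter-clockwise (from above) of the brass marker.
- scale_mark (a point): tip of the small brass marker on the scale (block 16 x 14 mm, 12 mm high, pointing at the swivel axis), 120 mm from the axis, 18 mm above the bench; x points radially outward. The pointer is lined up when the x axes of head_pointer and scale_mark agree. The marker stays put unless shoved.
- knob_grip (a point): grip point of the black clamp knob, on its vertical turning axis, 102 mm above the bench, 70 mm from the swivel axis. The knob is an upright bar, 50 mm long (x), 13 mm thick (y), from 78 to 114 mm above the bench, over a grey bracket 66 mm high. Pinch it from above. Counter-clockwise from above loosens, clockwise tightens; it does not rise or sink.
- clamp_knob: the same knob as a body, on its axis 66 mm above the bench; x along the bar. Free of the clamp it turns with a steady drag of 0.26 N m. At rest the drag can load a reading either way round: compare like with like. It starts clamped; 0.75 rad counter-clockwise frees it, its stop is 2.3 rad away. Swinging the head changes where it bites: turned back to its first angle it leaves the head loose. It stays where left.
- clamp_shoe: brass shoe (radius 9 mm) under the knob, which presses it on the turntable's rim; origin at its underside. From first touch each radian clockwise adds 100 N of clamping force and 0.3 N m to the knob's torque. Snug: about 55 N, i.e. 0.16 N m above the free drag; under 35 N (0.1 above) is too loose, over 80 N (0.24 above) overtightened. Where it bites must be felt.
- holder_head: the whole turning head (turntable, board, arm, handle, pointer); origin on the swivel axis at bench height, x axis along the pointer
- pliers: bystander, to be left alone: pliers with orange handles, 155 mm long, flat on the bench; origin at its underside's centre
- screwdriver: bystander, to be left alone: screwdriver with blue handle, 170 mm long; origin at its underside's centre
- solder_spool: bystander, to be left alone: small spool, 48 mm across, 32 mm high; origin at its underside's centre
- flux_jar: bystander, to be left alone: small closed jar, 44 mm across, 45 mm high; origin at its underside's centre
- multimeter: bystander, to be left alone: red hand multimeter, 165 x 80 x 45 mm; origin at its underside's centre
- dust_brush: bystander, to be left alone: small brush, 160 mm long; origin at its underside's centre

How it is judged:
By the outcome, as a careful person would: the job done as asked, in the order asked, and still so for the second after the job is handed in, with the robot touching nothing.
It also fails if it takes over 72 s, if anything falls off the work surface, if the arm or the gripper's body presses on something with over 40 N, if the wrist force passes 120 N, or if a joint passes its speed limit or range.

## Robot

A 7-joint arm with a two-finger parallel gripper is mounted at the origin on the work surface. World frame = base frame: x ahead of the robot, y to its left, z up, the work surface at z = 0. Lengths are in m, angles in rad, forces in N, time in s.
With the tool pointing down it reaches from about 0.425 to 0.875 m from the base axis. Payload 9.9 kg.
Tool frame: the origin (TCP) lies at the very end of the fingers, on their centre line; the grasp point (between the pads) lies 19 mm behind it (robot.tcp_to_grasp is the distance from the TCP to the grasp point, in m); z points along the fingers, y is the direction in which the jaws open and shut (so a half turn about z gives the same grasp; the last joint's range is limited). The gripper opens to 85 mm and grips with 20 to 120 N. Pads are 22 mm wide; open, the fingers measure 114 mm over their backs; the gripper's body (76 mm by 85 mm) begins 54 mm behind the grasp point. The pads swing forward as they close: fully open they stand 13 mm farther back than shut.
Start: joints at [-1.274, 0.576, 0.025, 1.437, -0.015, 1.129, -0.057], TCP at [0.251, 0.627, 0.231] pointing down, gripper open.
Joint ranges: [-2.76, 2.76], [-0.34, 2.15], [-1.52, 1.57], [0.19, 2.46], [-1.09, 4.23], [0.17, 1.99], [-2.82, 2.82]. Speed limits (rad/s): [2.22, 2.22, 3.01, 3.01, 3.14, 3.14, 3.14].

## Interface

Orientations are given as a unit quaternion [w, x, y, z].
In Python, from station import robot, grab_frame gives the robot as it stands. The module is installed in compiled form; this text tells all that it offers.
- The arm moves only by the shell command python3 -m handwheel 'ROWS' [FORCE]. ROWS is text: rows parted by semicolons, each of 7 numbers parted by spaces: the shift along the tool's x, y, z in mm, then the turn, a rotation vector about the tool's x, y, z in degrees, then the gripper's target within -1 to 1 (fully open at 1, half-way at 0, shut at -1). In form: tx ty tz ax ay az grip; .... A call has 1 to 12 rows; each row is the pose to reach, as a shift and turn from the pose measured when the call began, along the tool's axes at that moment; what a row does not reach only later rows make up. A row lasts 1/10 s, in which the tool goes at most 50 mm and 8.59 degrees, less where a joint would pass 70% of its speed; a pose out of reach is approached as far as the arm can. A call with a gripper value outside its range is refused whole. The fingers move at their own pace and stop on an object; FORCE is the grip in N (left out, the last holds). Time passes only in rows, so rows that repeat a pose let the fingers close. It gives the time, the measured TCP pose, the force and the opening at its end, in the units of the state.
- robot.read_state(): the state, without advancing time (a new reading comes with each control period).
- grab_frame(name): name is "scene" or "top" or "wrist"; returns a dict with "image" (480x640x3 uint8, red, green, blue), "z_map" (480x640 float32, m along the optical axis (not along the pixel's ray), 0 where there is no reading), "intrinsics" (3x3 intrinsics, pixels), "k1" (the pictures are not rectified: a ray, as slopes to the right and down, at radius r is drawn at 1 + k1 r^2 times it, then the intrinsics apply), "camera_from_world" (4x4, takes a point from world to camera coordinates); the wrist camera has in their place "mount" (4x4, takes a point from camera to tool coordinates, whose origin is the TCP and whose axes are the flange's). Camera axes: x right, y down, z forward; pixel columns grow to the right and rows downward; lengths in m; the calibration is good to about 2 mm. A picture is of the moment at which its call begins: read the wrist's pose just before it.
- robot.close_job(): hands the job in, once; it reports no verdict.
The state is a dict: "clock": time; "qpos": joint angles; "qvel": joint speeds; "joint_torque": joint torques, N m; "tcp_pos": TCP position; "tcp_rot": TCP orientation; "wrist_force": force on the tool from outside, world axes, zero at the start; "moment": the same for the moment, N m; "opening": finger opening in m.
Only numpy, scipy, OpenCV 4.12 (cv2) and the standard library are available. Lean on these libraries where they do the work, as an engineer would, in place of code of your own. Each camera call takes 0.05 s, during which the arm holds its last target.

## Working session

There is one attempt and no reset: what is moved stays moved. The work goes in short steps, Python scripts to look and compute and a shell command to move; the robot and the scene stay as the last step left them, time stands still between calls to the robot, and variables do not carry over. Pictures are saved under pics/ and viewed, and the job is handed in when it is done.

```bash
mkdir -p pics; ls
cat > h.py <<'E'
import numpy as np, cv2, pickle
from station import robot, grab_frame
def snap(name,fn):
    s=robot.read_state(); f=grab_frame(name); f['state']=s
    cv2.imwrite('pics/%s.png'%fn,f['image'][:,:,::-1]); pickle.dump(f,open('pics/%s.pkl'%fn,'wb')); return f
def load(fn): return pickle.load(open('pics/%s.pkl'%fn,'rb'))
def R(q):
    from scipy.spatial.transform import Rotation as Ro
    return Ro.from_quat(q,scalar_first=True).as_matrix()
def cam2world(f):
    if 'camera_from_world' in f: return np.linalg.inv(f['camera_from_world'])
    T=np.eye(4);T[:3,:3]=R(f['state']['tcp_rot']);T[:3,3]=f['state']['tcp_pos']
    return T@f['mount']
def ray(f,u,v):
    K=np.array(f['intrinsics']);d=np.array([(u-K[0,2])/K[0,0],(v-K[1,2])/K[1,1]])
    x=d.copy()
    for _ in range(30): x=d/(1+f['k1']*(x@x))
    return np.array([x[0],x[1],1.])
def at_z(f,u,v,z):
    T=cam2world(f);d=T[:3,:3]@ray(f,u,v);o=T[:3,3]
    return o+d*(z-o[2])/d[2]
def depth_pt(f,u,v):
    T=cam2world(f);z=f['z_map'][int(round(v)),int(round(u))]
    return T[:3,:3]@(ray(f,u,v)*z)+T[:3,3]
def proj(f,p):
    T=np.linalg.inv(cam2world(f));c=T[:3,:3]@np.array(p)+T[:3,3];s=c[:2]/c[2]
    s=s*(1+f['k1']*(s@s));K=f['intrinsics'];return np.array([K[0][0]*s[0]+K[0][2],K[1][1]*s[1]+K[1][2]])
def crop(fn,u0,v0,u1,v1,k,out):
    im=cv2.imread('pics/%s.png'%fn)[v0:v1,u0:u1];cv2.imwrite('pics/%s.png'%out,cv2.resize(im,None,fx=k,fy=k,interpolation=cv2.INTER_CUBIC))
E
python3 - <<'E'
from h import *
for n in('top','scene','wrist'): f=snap(n,n+'0')
print(robot.read_state())
E
```

```text
pics
{'clock': 0.15, 'qpos': array([-1.27381063,  0.57639581,  0.02483293,  1.43769466, -0.01496953,
        1.12897342, -0.05652083]), 'qvel': array([-1.13148025e-03, -3.80733468e-03,  4.29101832e-05, -3.32460541e-03,
        1.93758614e-04, -1.31922056e-05, -2.67858411e-04]), 'joint_torque': array([ 2.91325181e-03, -7.66264343e+01,  2.25253657e+00, -2.86185104e+01,
        1.54410757e-02,  9.88578249e-03,  1.10346249e-05]), 'tcp_pos': array([0.25073204, 0.62635306, 0.23060932]), 'tcp_rot': array([-8.12170548e-05,  1.89225686e-01,  9.81933412e-01, -6.38305575e-04]), 'wrist_force': array([ 0.42049787, -0.08147603,  0.06248934]), 'moment': array([-0.06959283,  0.0034929 ,  0.02206783]), 'opening': 0.08488536568812849}
```

View pics/top0.png

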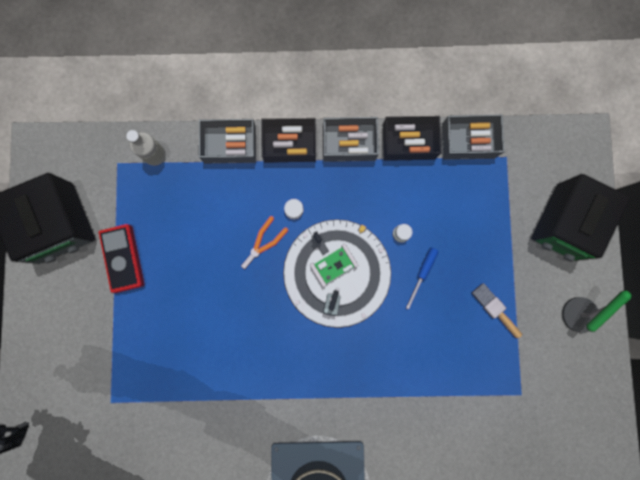

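View pics/scene0.png

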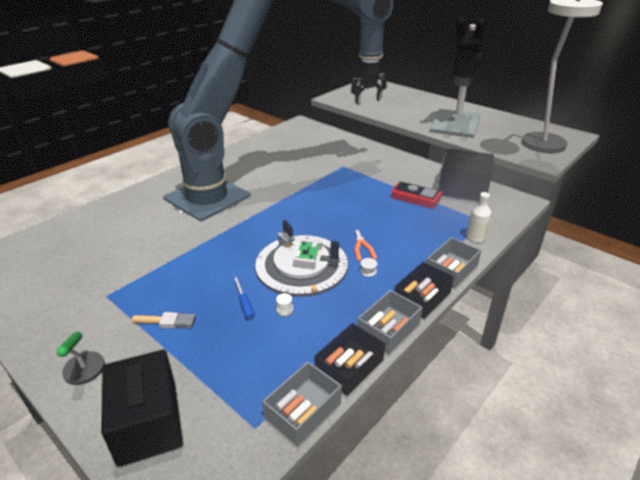

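The top view shows the holder at about (338,273). The handle is near (320,243), the brass marker near (362,229) and the knob near (332,302). I'll enlarge the crop.

Run:
```python
from h import *
crop('top0',275,205,405,335,6,'top0c')
f=load('top0')
for p in [(284,273),(392,273),(338,219),(338,327)]: print(at_z(f,*p,0.012))
K=f['intrinsics'];print(K,f['k1'],cam2world(f)[:3,3])
```

```text
[0.53724351 0.07778352 0.012     ]
[ 0.53285315 -0.20207101  0.012     ]
[ 0.67637594 -0.06520236  0.012     ]
[ 0.39708473 -0.05915002  0.012     ]
[[470.74598517   0.         312.72051942]
 [  0.         470.74598517 240.85874374]
 [  0.           0.           1.        ]] 0.029688865979253385 [0.4954955  0.00819048 1.2346251 ]
```

View pics/top0c.png

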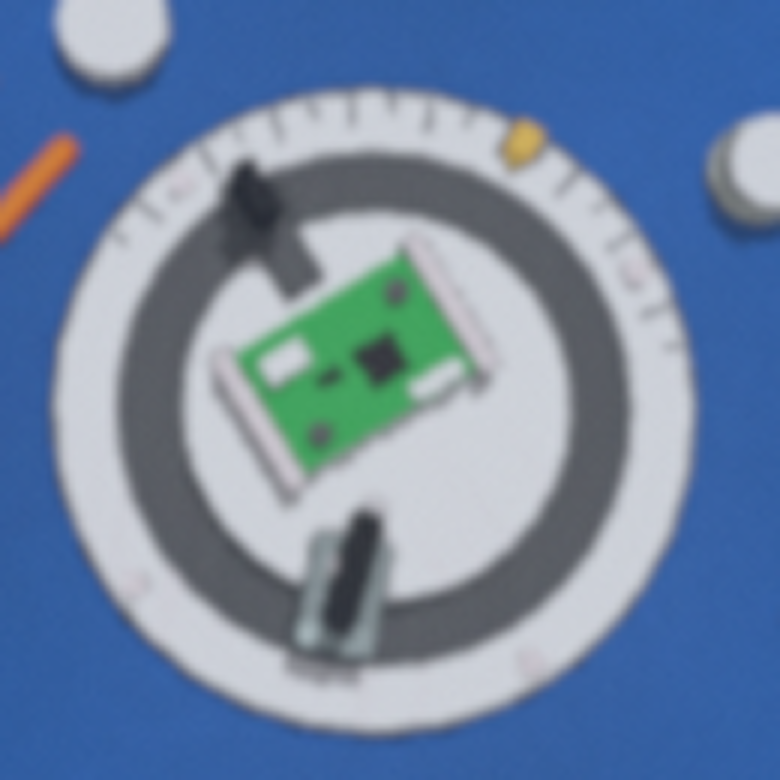

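```bash
cat > m0.py <<'E'
from h import *
f=load('top0')
c=lambda u,v:(275+(u+.5)/6-.5,205+(v+.5)/6-.5)
P=lambda u,v,z:at_z(f,*c(u,v),z)
C=np.mean([P(53,410,.012),P(697,410,.012)],0)*[0,1,0]+np.mean([P(375,87,.012),P(375,735,.012)],0)*[1,0,1]
print('C',C)
def rep(n,p):
    d=p-C;print(n,p.round(4),'r',np.hypot(*d[:2]).round(4),'ang',np.arctan2(d[1],d[0]).round(4))
rep('marktip',P(512,167,.018));rep('markc',P(522,145,.024))
rep('handle top outer',P(243,165,.102));rep('handle',P(256,198,.102))
k1,k2=P(367,513,.114),P(342,632,.114);rep('knob',(k1+k2)/2);d=k1-k2;print(np.hypot(*d[:2]),np.arctan2(d[1],d[0]))
E
python3 m0.py
```

```text
C [ 0.53655222 -0.05977511  0.012     ]
marktip [ 0.6393 -0.1211  0.018 ] r 0.1197 ang -0.5381
markc [ 0.6481 -0.1251  0.024 ] r 0.1293 ang -0.5293
handle top outer [ 0.6319 -0.0036  0.102 ] r 0.1107 ang 0.5324
handle [ 0.6184 -0.0086  0.102 ] r 0.0966 ang 0.5585
knob [ 0.4683 -0.0447  0.114 ] r 0.0699 ang 2.924
0.047526241988173734 -0.22942300478575833
```

```bash
cat >> h.py <<'E'
from scipy.spatial.transform import Rotation as Ro
def rel(x,y,z,yaw,s=None):
    "row (mm, deg) to TCP x,y,z pointing down with tool y at world angle yaw"
    s=s or robot.read_state()
    R0=R(s['tcp_rot']);yv=np.array([np.cos(yaw),np.sin(yaw),0]);zv=np.array([0,0,-1.]);xv=np.cross(yv,zv)
    Rt=np.c_[xv,yv,zv]
    d=R0.T@(np.array([x,y,z])-s['tcp_pos'])*1000
    rv=np.degrees(Ro.from_matrix(R0.T@Rt).as_rotvec())
    return np.r_[d,rv].round(1)
def yaw(s=None):
    s=s or robot.read_state();Rm=R(s['tcp_rot']);return np.arctan2(Rm[1,1],Rm[0,1])
def st():
    s=robot.read_state();print('t',round(s['clock'],2),'tcp',s['tcp_pos'].round(4),'yaw',yaw(s).round(4),'F',s['wrist_force'].round(2),'M',s['moment'].round(3),'op',round(s['opening'],4),'q',s['qpos'].round(2))
E
python3 -c "
from h import *
st();print(rel(.4683,-.0447,.23,1.342))"
```

```text
t 0.15 tcp [0.2507 0.6264 0.2306] yaw 1.19 F [ 0.42 -0.08  0.06] M [-0.07   0.003  0.022] op 0.0849 q [-1.27  0.58  0.02  1.44 -0.01  1.13 -0.06]
[-4.514e+02 -5.421e+02  1.300e+00 -1.000e-01 -0.000e+00 -8.700e+00]
```

```bash
python3 -m handwheel '-451 -542 1 0 0 -8.7 1;-451 -542 1 0 0 -8.7 1;-451 -542 1 0 0 -8.7 1;-451 -542 1 0 0 -8.7 1;-451 -542 1 0 0 -8.7 1;-451 -542 1 0 0 -8.7 1;-451 -542 1 0 0 -8.7 1;-451 -542 1 0 0 -8.7 1;-451 -542 1 0 0 -8.7 1;-451 -542 1 0 0 -8.7 1;-451 -542 1 0 0 -8.7 1;-451 -542 1 0 0 -8.7 1'; python3 -c "
from h import *
st();print(rel(.4683,-.0447,.23,1.342))"
```

```text
clock: 1.35
tcp_pos: [0.4357, 0.0538, 0.2307]
tcp_rot: [0.0, 0.114, 0.993, -0.0]
wrist_force: [1.3, -0.2, -0.2]
opening: 0.0851
t 1.35 tcp [0.4357 0.0538 0.2307] yaw 1.3421 F [ 1.29 -0.19 -0.16] M [ 0.017 -0.078  0.02 ] op 0.0851 q [-0.36  0.23  0.16  2.03 -0.05  0.89  1.17]
[-54.  -88.6   0.8  -0.1   0.    0. ]
```

```bash
python3 -m handwheel '-54 -88.6 0 0 0 0 1;-54 -88.6 0 0 0 0 1;-54 -88.6 0 0 0 0 1;-54 -88.6 0 0 0 0 1'; python3 -c "
from h import *
st();snap('wrist','w1');st();
f=load('w1')
print(cam2world(f)[:3,3], proj(f,[.4683,-.0447,.114]),proj(f,[.6393,-.1211,.018]),proj(f,[.5365,-.0598,.034]))"
```

```text
clock: 1.75
tcp_pos: [0.4683, -0.0463, 0.2306]
tcp_rot: [-0.0, 0.116, 0.993, -0.001]
wrist_force: [0.4, 0.3, 0.5]
opening: 0.0859
t 1.75 tcp [ 0.4683 -0.0463  0.2306] yaw 1.3383 F [0.36 0.29 0.51] M [ 0.003  0.008 -0.018] op 0.0859 q [-0.16  0.28  0.21  1.96 -0.07  0.91  1.42]
t 1.8 tcp [ 0.468  -0.0446  0.2305] yaw 1.341 F [-0.37  0.01 -0.25] M [0.055 0.026 0.056] op 0.0854 q [-0.17  0.28  0.21  1.96 -0.07  0.91  1.42]
[ 0.3929411  -0.02859166  0.37185255] [322.42111111 229.91186428] [289.58337847 365.63358563] [322.80715924 275.95130085]
```

View pics/w1.png

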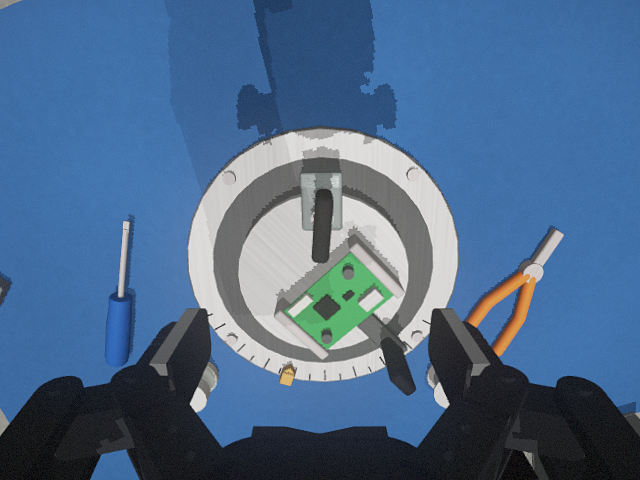

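The wrist view shows the knob bar from about (323,190) to (320,262), the brass marker tip at about (289,366), and the handle at (398,365). All of these match the positions I projected from the top view. Next I'll enlarge the crop for precise readings.

Run:
```python
from h import *
crop('w1',270,130,430,400,2.2,'w1a') if 0 else None
crop('w1',280,160,360,280,5,'w1k'); crop('w1',260,330,430,410,4.5,'w1m')
```

```text
(no output)
```

View pics/w1k.png

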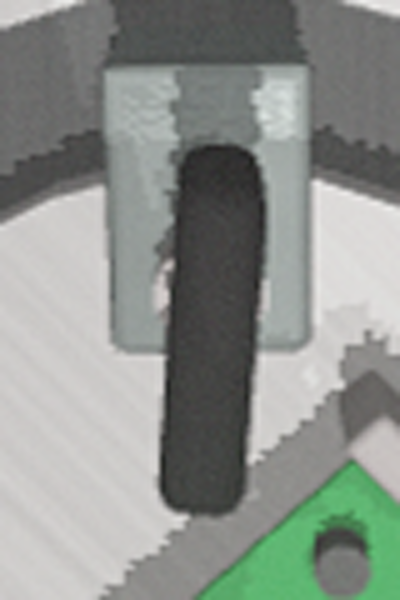

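View pics/w1m.png

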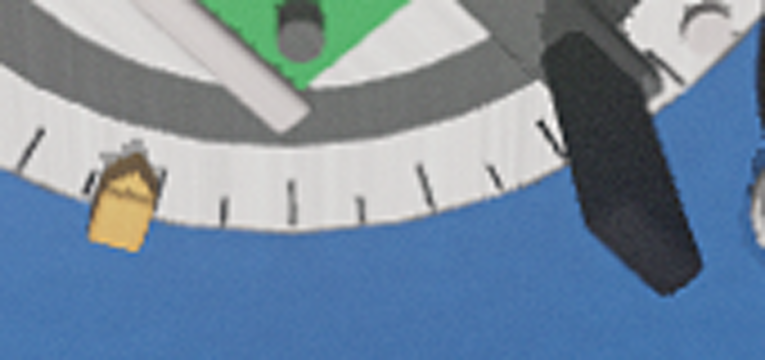

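Run:
```python
from h import *
f=load('w1')
C=np.array([.5366,-.0598,0])
def rep(n,p):
    d=p-C;print(n,p.round(4),'r',np.hypot(*d[:2]).round(4),'ang',np.arctan2(d[1],d[0]).round(4))
a=at_z(f,320.4,262,.114)
for v in(190,196): 
    b=at_z(f,324.2,v,.114);rep('k',(a+b)/2);d=a-b;print(np.hypot(*d[:2]),np.arctan2(d[1],d[0]))
# marker tip
t=at_z(f,260+138/4.5,330+150/4.5,.018);rep('tip18',t)
rep('tip24',at_z(f,260+138/4.5,330+150/4.5,.024))
rep('back24',at_z(f,260+115/4.5,330+247/4.5,.024))
# base edges
E=[at_z(f,188,250,.012),at_z(f,458,250,.012),at_z(f,322,382,.012)];print(E)
# tick lines: base
```

```text
k [ 0.4662 -0.0443  0.114 ] r 0.072 ang 2.9254
0.05250476735287522 -0.280614330189956
k [ 0.4683 -0.0448  0.114 ] r 0.07 ang 2.9257
0.04836551476306561 -0.28507106722642656
tip18 [ 0.6366 -0.1192  0.018 ] r 0.1163 ang -0.5355
tip24 [ 0.6325 -0.1176  0.024 ] r 0.112 ang -0.5426
back24 [ 0.6588 -0.1304  0.024 ] r 0.1411 ang -0.5241
[array([ 0.48751959, -0.18742467,  0.012     ]), array([0.54983998, 0.07682996, 0.012     ]), array([ 0.67340029, -0.09252298,  0.012     ])]
```

```bash
python3 -m handwheel '0 0 50 0 0 1 1;0 0 100 0 0 1 1;0 0 140 0 0 1 1;0 0 147 0 0 1 1;0 0 147 0 0 1 1' 60; python3 -c "
from h import *
st()"
```

```text
clock: 2.3
tcp_pos: [0.4672, -0.0433, 0.0832]
tcp_rot: [-0.002, 0.122, 0.992, -0.0]
wrist_force: [1.3, -0.9, 0.8]
opening: 0.0852
t 2.3 tcp [ 0.4672 -0.0433  0.0832] yaw 1.3256 F [ 1.27 -0.92  0.82] M [ 0.012  0.022 -0.05 ] op 0.0852 q [-0.11  0.5   0.15  2.14 -0.15  0.52  1.47]
```

```bash
python3 -m handwheel '0.8 -1.3 0 0 0 0 -1;0.8 -1.3 0 0 0 0 -1;0.8 -1.3 0 0 0 0 -1;0.8 -1.3 0 0 0 0 -1;0.8 -1.3 0 0 0 0 -1;0.8 -1.3 0 0 0 0 -1;0.8 -1.3 0 0 0 0 -1;0.8 -1.3 0 0 0 0 -1' 60; python3 -c "
from h import *
st()"
```

```text
clock: 3.1
tcp_pos: [0.4668, -0.0442, 0.0839]
tcp_rot: [-0.001, 0.122, 0.993, -0.0]
wrist_force: [-2.1, 0.9, 7.8]
opening: 0.012
t 3.1 tcp [ 0.4668 -0.0442  0.0839] yaw 1.3264 F [-2.09  0.91  7.84] M [0.097 0.078 0.368] op 0.012 q [-0.11  0.49  0.15  2.14 -0.15  0.51  1.48]
```

```bash
python3 -m handwheel '0 0 0 0 0 -4 -1;0 0 0 0 0 -8 -1;0 0 0 0 0 -12 -1;0 0 0 0 0 -16 -1'; python3 -c "
from h import *
st()";python3 -m handwheel '0 0 0 0 0 -5 -1;0 0 0 0 0 -10 -1;0 0 0 0 0 -15 -1;0 0 0 0 0 -20 -1'; python3 -c "
from h import *
st()";python3 -m handwheel '0 0 0 0 0 -5 -1;0 0 0 0 0 -10 -1;0 0 0 0 0 -15 -1;0 0 0 0 0 -20 -1'; python3 -c "
from h import *
st()"
```

```text
clock: 3.5
tcp_pos: [0.4667, -0.0447, 0.084]
tcp_rot: [-0.001, -0.018, 1.0, -0.0]
wrist_force: [0.2, -1.7, -0.6]
opening: 0.0121
t 3.5 tcp [ 0.4667 -0.0447  0.084 ] yaw 1.6075 F [ 0.22 -1.74 -0.58] M [-0.51  -0.05  -0.168] op 0.0121 q [-0.05  0.49  0.07  2.14 -0.07  0.51  1.67]
clock: 3.9
tcp_pos: [0.4669, -0.0453, 0.084]
tcp_rot: [-0.001, -0.193, 0.981, -0.0]
wrist_force: [0.5, -3.0, -3.4]
opening: 0.0122
t 3.9 tcp [ 0.4669 -0.0453  0.084 ] yaw 1.9589 F [ 0.53 -3.   -3.37] M [-0.584 -0.238 -0.229] op 0.0122 q [ 0.02  0.49 -0.03  2.14  0.03  0.52  1.92]
clock: 4.3
tcp_pos: [0.4672, -0.046, 0.084]
tcp_rot: [-0.001, -0.361, 0.932, -0.0]
wrist_force: [2.3, -2.6, -4.4]
opening: 0.012
t 4.3 tcp [ 0.4672 -0.046   0.084 ] yaw 2.3103 F [ 2.31 -2.61 -4.35] M [-0.501 -0.543 -0.29 ] op 0.012 q [ 0.09  0.49 -0.14  2.14  0.13  0.53  2.17]
```

```bash
python3 -m handwheel '0 0 0 0 0 0 1;0 0 0 0 0 0 1;0 0 0 0 0 0 1;0 0 0 0 0 0 1;0 0 -40 0 0 0 1;0 0 -90 0 0 0 1;0 0 -110 0 0 0 1'; python3 -c "
from h import *
st();print(rel(.62,-.0075,.195,2.12))
snap('wrist','w2')"
```

```text
clock: 5.0
tcp_pos: [0.4686, -0.0455, 0.1977]
tcp_rot: [0.001, -0.361, 0.933, -0.001]
wrist_force: [0.4, -0.2, -0.4]
opening: 0.0856
t 5.0 tcp [ 0.4686 -0.0455  0.1977] yaw 2.3097 F [ 0.43 -0.16 -0.37] M [-0.001  0.002  0.004] op 0.0856 q [ 0.13  0.32 -0.17  2.    0.07  0.82  2.22]
[-1.375e+02 -7.380e+01  3.200e+00 -2.000e-01  1.000e-01  1.090e+01]
```

View pics/w2.png

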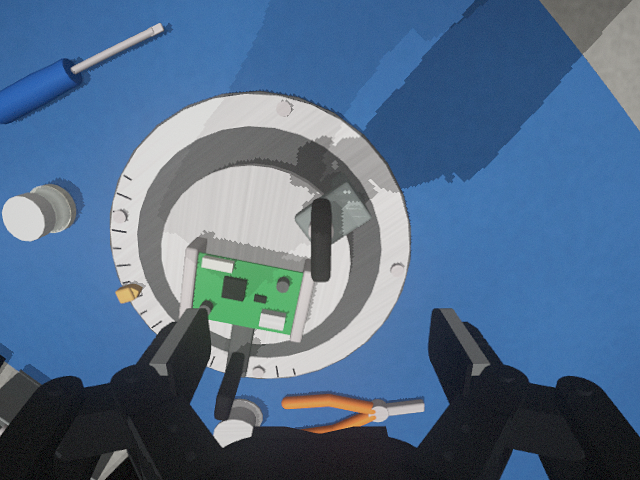

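The knob bar, at about (320,198) to (320,282), has turned with the gripper, so the clamp is loosened. The head hasn't moved. Next I go to the handle.

```bash
python3 -m handwheel '-46 -25 3 0 0 4 1;-92 -50 3 0 0 8 1;-137.5 -74 3 0 0 11 1;-137.5 -74 3 0 0 11 1;-137.5 -74 3 0 0 11 1;-137.5 -74 3 0 0 11 1'; python3 -c "
from h import *
st();snap('wrist','w3');f=load('w3')
print(proj(f,[.6214,-.0068,.102]))
crop('w3',200,130,440,310,3,'w3c')"
```

```text
clock: 5.65
tcp_pos: [0.6197, -0.0081, 0.1965]
tcp_rot: [0.002, -0.27, 0.963, -0.002]
wrist_force: [0.3, -0.7, 0.6]
opening: 0.0853
t 5.65 tcp [ 0.6197 -0.0081  0.1965] yaw 2.1175 F [ 0.32 -0.68  0.58] M [ 0.018  0.019 -0.067] op 0.0853 q [ 0.01  0.52 -0.11  1.64  0.07  0.98  1.99]
[322.18379015 244.12242273]
```

View pics/w3c.png

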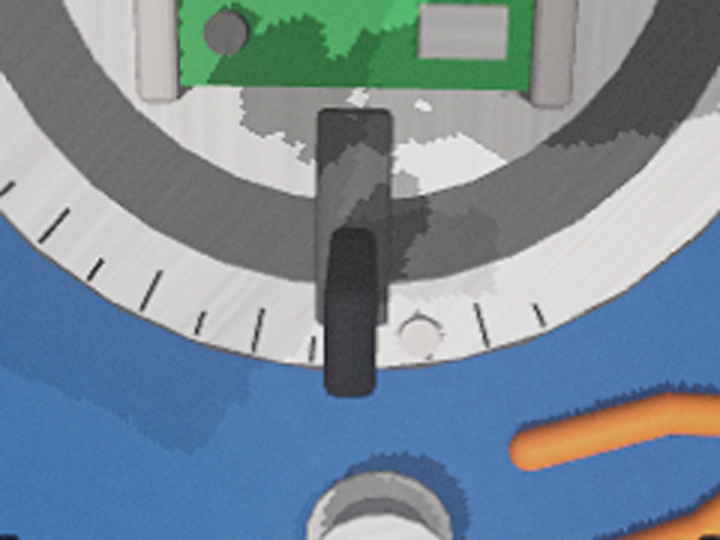

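Run:
```python
from h import *
f=load('w3')
C=np.array([.5366,-.0598,0])
def rep(n,p):
    d=p-C;print(n,p.round(4),'r',np.hypot(*d[:2]).round(4),'ang',np.arctan2(d[1],d[0]).round(4))
rep('inner',at_z(f,316.7,230,.102));rep('outer',at_z(f,316.7,130+392/3,.102));rep('c',at_z(f,316.7,245.5,.102))
p=at_z(f,316.7,245.5,.102);rep('arm root',at_z(f,200+354/3,130+112/3,.04)); 
d=at_z(f,316.5,261,.102)-at_z(f,317.6,232,.102);print(np.arctan2(d[1],d[0]))
s=robot.read_state();print(rel(p[0],p[1],.069,2.117,s))
```

```text
inner [ 0.6151 -0.0148  0.102 ] r 0.0905 ang 0.5207
outer [ 0.6331 -0.0039  0.102 ] r 0.1115 ang 0.5253
c [ 0.6241 -0.0093  0.102 ] r 0.101 ang 0.5232
arm root [ 0.5877 -0.031   0.04  ] r 0.0587 ang 0.5126
0.5092072013278706
[ -3.   -2.6 127.9  -0.2   0.2   0. ]
```

```bash
python3 -m handwheel '-3 -2.6 50 0 0 1.4 1;-3 -2.6 95 0 0 1.4 1;-3 -2.6 128 0 0 1.4 1;-3 -2.6 128 0 0 1.4 1;-3 -2.6 128 0 0 1.4 -1;-3 -2.6 128 0 0 1.4 -1;-3 -2.6 128 0 0 1.4 -1;-3 -2.6 128 0 0 1.4 -1;-3 -2.6 128 0 0 1.4 -1;-3 -2.6 128 0 0 1.4 -1;-3 -2.6 128 0 0 1.4 -1;-3 -2.6 128 0 0 1.4 -1' 25; python3 -c "
from h import *
st()"
```

```text
clock: 6.9
tcp_pos: [0.6245, -0.0092, 0.0699]
tcp_rot: [0.003, -0.258, 0.966, -0.002]
wrist_force: [-1.2, 0.6, 7.5]
opening: 0.0116
t 6.9 tcp [ 0.6245 -0.0092  0.0699] yaw 2.0926 F [-1.17  0.63  7.5 ] M [0.307 0.466 0.032] op 0.0116 q [-0.    0.67 -0.1   1.76  0.09  0.71  1.94]
```

```bash
cat > arc.py <<'E'
import sys
from h import *
tot=float(sys.argv[1]);n=int(sys.argv[2])
s=robot.read_state();p=s['tcp_pos'];C=np.array([.5366,-.0598,p[2]]);y0=yaw(s)
d=p-C;print('ang',np.arctan2(d[1],d[0]),'r',np.hypot(*d[:2]))
for k in range(1,n+1):
    a=tot*k/n;q=C+Ro.from_rotvec([0,0,a]).as_matrix()@d
    print(rel(q[0],q[1],p[2],y0+a,s)[[0,1,2,5]])
E
python3 arc.py -1.057 10
```

```text
ang 0.5219044193361838 r 0.10144439109569112
[  0.6 -10.7   0.    6.1]
[  2.3 -21.3   0.1  12.1]
[  5.1 -31.6   0.1  18.2]
[  8.9 -41.6   0.2  24.2]
[ 13.8 -51.2   0.2  30.3]
[ 19.7 -60.1   0.2  36.3]
[ 26.5 -68.4   0.2  42.4]
[ 34.1 -75.9   0.2  48.4]
[ 42.5 -82.6   0.2  54.5]
[ 51.6 -88.4   0.2  60.6]
```

```bash
python3 -m handwheel '0.6 -10.7 0 0 0 6.1 -1;2.3 -21.3 0 0 0 12.1 -1;5.1 -31.6 0 0 0 18.2 -1' ; python3 -c "
from h import *
st()"; python3 arc.py -0.74 7
```

```text
clock: 7.2
tcp_pos: [0.6358, -0.0391, 0.0699]
tcp_rot: [0.003, -0.1, 0.995, -0.001]
wrist_force: [-0.3, 0.3, -0.5]
opening: 0.0115
t 7.2 tcp [ 0.6358 -0.0391  0.0699] yaw 1.7714 F [-0.31  0.28 -0.49] M [0.18  0.348 0.164] op 0.0115 q [-0.01  0.68 -0.01  1.72  0.01  0.73  1.75]
ang 0.20548216770110503 r 0.10136055739280278
[  0.5 -10.7   0.    6.1]
[  2.2 -21.3   0.   12.1]
[  4.9 -31.6   0.1  18.2]
[  8.7 -41.6   0.1  24.2]
[ 13.6 -51.2   0.1  30.3]
[ 19.4 -60.2   0.1  36.3]
[ 26.2 -68.5   0.   42.4]
```

Forces are tiny, so the head is swinging freely.

```bash
python3 -m handwheel '0.5 -10.7 0 0 0 6.1 -1;2.2 -21.3 0 0 0 12.1 -1;4.9 -31.6 0 0 0 18.2 -1;8.7 -41.6 0 0 0 24.2 -1;13.6 -51.2 0 0 0 30.3 -1;19.4 -60.2 0 0 0 36.3 -1;26.2 -68.5 0 0 0 42.4 -1;26.2 -68.5 0 0 0 42.4 -1' ; python3 -c "
from h import *
st();snap('wrist','w4')"; python3 arc.py 0 1
```

```text
clock: 8.0
tcp_pos: [0.623, -0.1121, 0.0699]
tcp_rot: [0.002, 0.268, 0.963, -0.0]
wrist_force: [0.6, 3.1, -1.4]
opening: 0.0115
t 8.0 tcp [ 0.623  -0.1121  0.0699] yaw 1.0276 F [ 0.64  3.1  -1.45] M [ 0.394  0.032 -0.433] op 0.0115 q [-0.01  0.69  0.19  1.74 -0.19  0.72  1.3 ]
ang -0.5337222308209425 r 0.10100992858056278
[ 0.  0.  0. -0.]
```

View pics/w4.png

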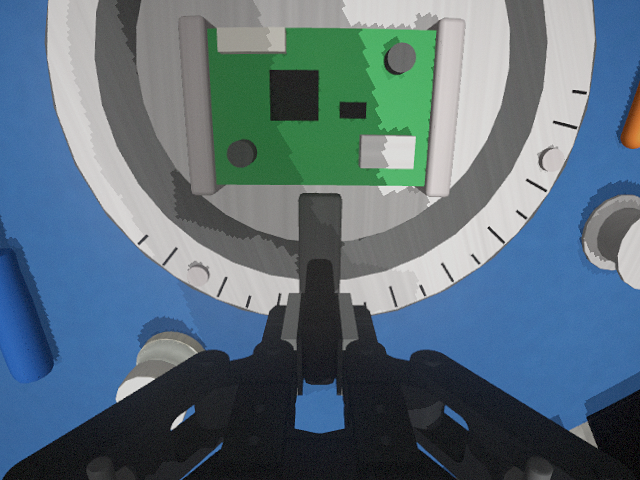

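The gripper holds the handle at about (320,320) and hides the marker. I'll release, lift and look.

```bash
python3 -m handwheel '0 0 0 0 0 0 1;0 0 0 0 0 0 1;0 0 0 0 0 0 1;0 0 0 0 0 0 1;0 0 -40 0 0 0 1;0 0 -90 0 0 0 1;0 0 -130 0 0 0 1;0 0 -130 0 0 0 1' ; python3 -c "
from h import *
st();snap('wrist','w5');snap('top','top5');st()
crop('w5',220,120,420,320,4,'w5c')"
```

```text
clock: 8.85
tcp_pos: [0.6259, -0.112, 0.2061]
tcp_rot: [0.008, 0.266, 0.964, 0.001]
wrist_force: [0.2, 0.0, 0.1]
opening: 0.0853
t 8.85 tcp [ 0.6259 -0.112   0.2061] yaw 1.0327 F [0.17 0.   0.07] M [-0.002 -0.018 -0.006] op 0.0853 q [-0.04  0.54  0.24  1.6  -0.15  1.    1.27]
t 8.95 tcp [ 0.6234 -0.1111  0.201 ] yaw 1.0331 F [ 0.82 -0.05 -0.36] M [ 0.054  0.032 -0.019] op 0.0857 q [-0.04  0.55  0.24  1.61 -0.15  1.    1.27]
```

View pics/w5.png

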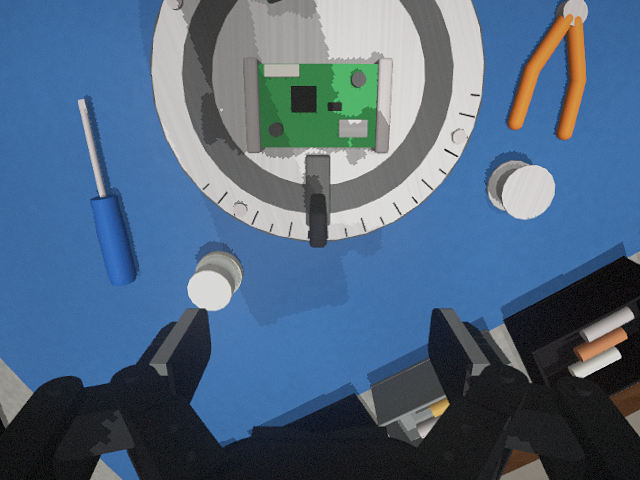

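View pics/w5c.png

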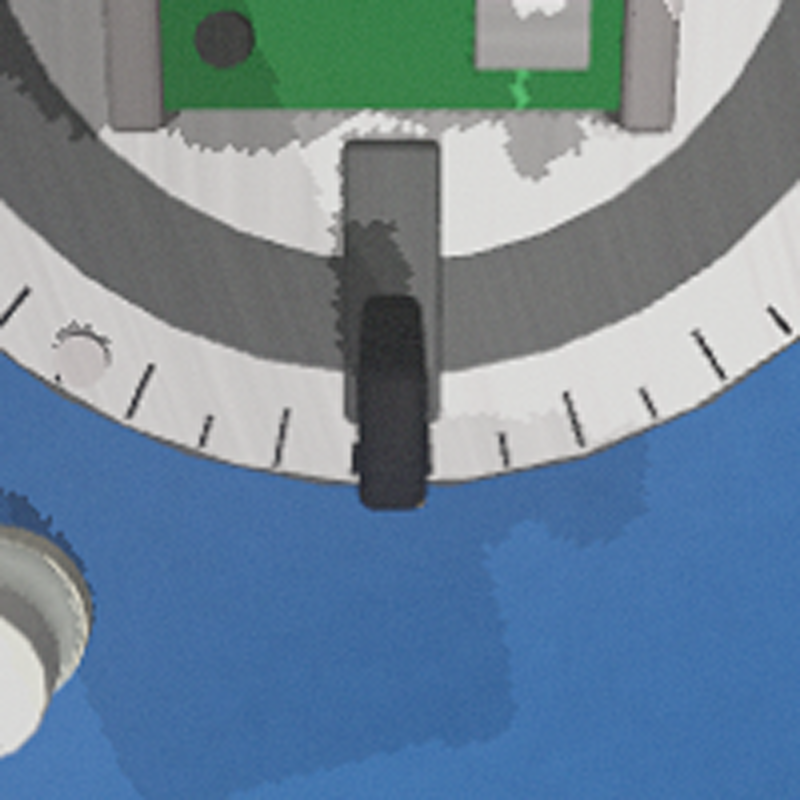

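The head now lies over the marker, with only a glimpse of brass at crop (425,503), because the handle hides it. I'll move the camera radially outward to see the pointer tip and marker together.

```bash
python3 -c "
from h import *
import math
print(rel(.5366+.215*math.cos(.535),-.0598-.215*math.sin(.535),.17,1.036))"
```

```text
[-1.14e+02  1.00e-01  3.18e+01  2.00e-01  4.00e-01 -2.00e-01]
```

```bash
python3 -m handwheel '-40 0 10 0 0 0 1;-80 0 20 0 0 0 1;-114 0 30 0 0 0 1;-114 0 30 0 0 0 1;-114 0 30 0 0 0 1' ; python3 -c "
from h import *
st();snap('wrist','w6');st()
crop('w6',220,0,420,200,4,'w6c')"
```

```text
clock: 9.45
tcp_pos: [0.7206, -0.1696, 0.1689]
tcp_rot: [0.002, 0.266, 0.964, 0.0]
wrist_force: [-1.0, 0.8, 0.5]
opening: 0.0853
t 9.45 tcp [ 0.7206 -0.1696  0.1689] yaw 1.0326 F [-1.04  0.82  0.5 ] M [0.009 0.011 0.013] op 0.0853 q [ 0.05  0.74  0.23  1.32 -0.17  1.1   1.33]
t 9.5 tcp [ 0.7205 -0.1691  0.17  ] yaw 1.0331 F [-0.54  0.25 -0.36] M [ 0.035 -0.002  0.049] op 0.0854 q [ 0.05  0.73  0.23  1.32 -0.17  1.1   1.33]
```

View pics/w6.png

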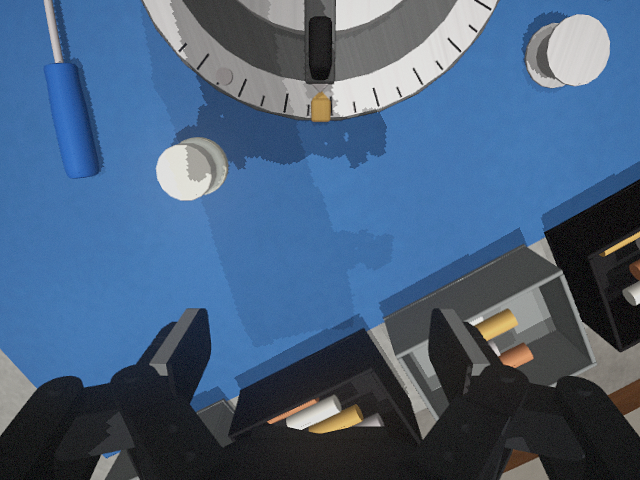

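View pics/w6c.png

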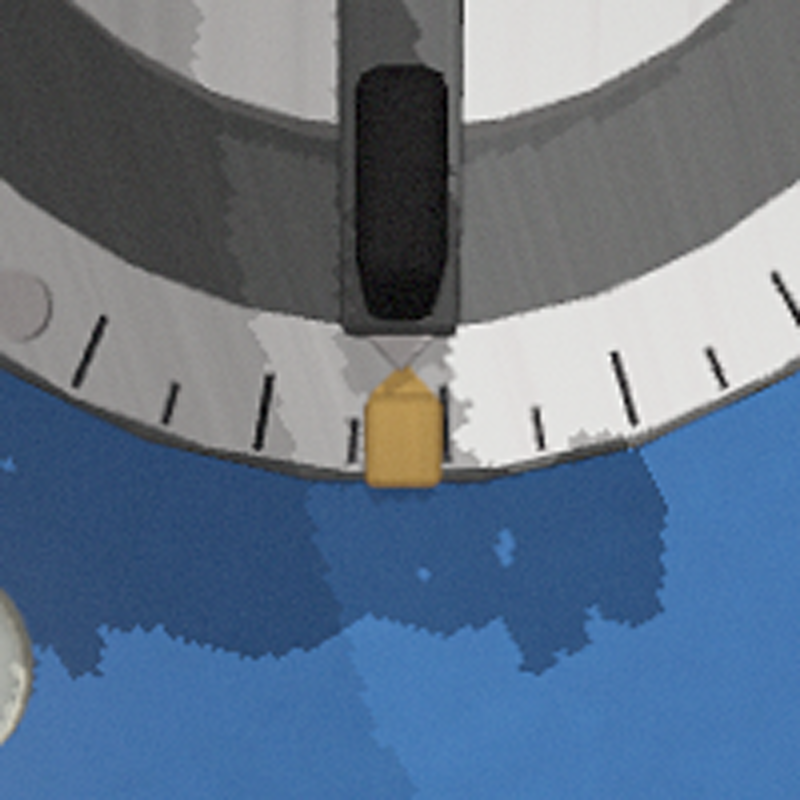

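```bash
python3 -c "
from h import *
crop('w6',300,70,345,125,12,'w6d')"
```

```text
(no output)
```

View pics/w6d.png

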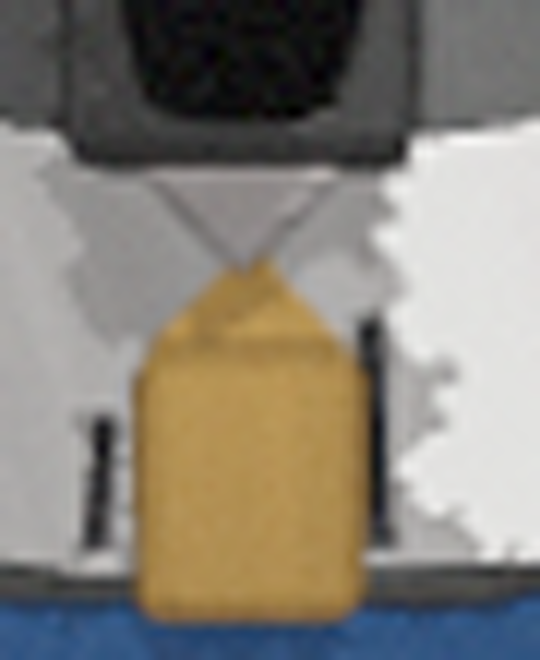

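Run:
```python
from h import *
f=load('w6')
C=np.array([.5366,-.0598,0])
Q=lambda u,v,z:at_z(f,300+(u+.5)/12-.5,70+(v+.5)/12-.5,z)
def rep(n,p):
    d=p-C;print(n,p.round(4),'r',np.hypot(*d[:2]).round(4),'ang',np.arctan2(d[1],d[0]).round(4))
rep('ptip',Q(246,268,.036));rep('pbase',Q(247,170,.036))
rep('mtip18',Q(259,260,.018));rep('mtip24',Q(259,345,.024));rep('mback',Q(254,615,.024))
rep('arm end',Q(240,160,.040))
A=lambda u,v,z:at_z(f,220+(u+.5)/4-.5,(v+.5)/4-.5,z)
rep('arm in',A((339+463)/2,60,.04)); rep('arm mid',A((339+463)/2,20,.04));rep('arm out',A((343+457)/2,325,.04))
rep('arm in',A((339+463)/2,60,.046)); rep('arm out',A((343+457)/2,325,.046))
```

```text
ptip [ 0.6417 -0.1218  0.036 ] r 0.122 ang -0.5332
pbase [ 0.6372 -0.1191  0.036 ] r 0.1168 ang -0.5326
mtip18 [ 0.6409 -0.1204  0.018 ] r 0.1206 ang -0.5263
mtip24 [ 0.6453 -0.123   0.024 ] r 0.1257 ang -0.527
mback [ 0.6584 -0.1312  0.024 ] r 0.1412 ang -0.5302
arm end [ 0.6368 -0.1193  0.04  ] r 0.1165 ang -0.536
arm in [ 0.6011 -0.0978  0.04  ] r 0.0748 ang -0.532
arm mid [ 0.596  -0.0947  0.04  ] r 0.0689 ang -0.5315
arm out [ 0.6357 -0.1186  0.04  ] r 0.1153 ang -0.5355
arm in [ 0.6023 -0.0985  0.046 ] r 0.0762 ang -0.5323
arm out [ 0.6361 -0.1189  0.046 ] r 0.1157 ang -0.5356
```

The pointer and marker tips almost coincide: (246,268) against (259,260) in the 12x crop. That puts the head at -0.533 rad and the marker at -0.528 rad, which agree within reading error. Now back to the knob.

```bash
python3 -c "
from h import *
print(rel(.4678,-.0453,.17,2.310))"
```

```text
[ 2.805e+02 -2.310e+01 -1.200e+00 -1.000e-01  3.000e-01 -7.320e+01]
```

```bash
python3 -m handwheel '40 -3 -1 0 0 -8 1;80 -6 -1 0 0 -16 1;120 -10 -1 0 0 -24 1;160 -13 -1 0 0 -32 1;200 -16 -1 0 0 -40 1;240 -20 -1 0 0 -48 1;280 -23 -1 0 0 -56 1;280 -23 -1 0 0 -64 1;280 -23 -1 0 0 -73.2 1;280 -23 -1 0 0 -73.2 1;280 -23 -1 0 0 -73.2 1'; python3 -c "
from h import *
st();snap('wrist','w7');st();print(rel(.4678,-.0453,.083,2.310))"
```

```text
clock: 10.6
tcp_pos: [0.4678, -0.0453, 0.1701]
tcp_rot: [0.002, -0.36, 0.933, -0.001]
wrist_force: [-0.3, -0.9, 0.2]
opening: 0.0855
t 10.6 tcp [ 0.4678 -0.0453  0.1701] yaw 2.3074 F [-0.28 -0.94  0.24] M [ 0.021  0.035 -0.007] op 0.0855 q [ 0.09  0.35 -0.13  2.04  0.06  0.75  2.23]
t 10.65 tcp [ 0.468  -0.0454  0.1699] yaw 2.307 F [0.16 0.45 0.65] M [-0.008  0.049 -0.036] op 0.0859 q [ 0.09  0.35 -0.13  2.04  0.06  0.75  2.23]
[ 0.4  0.5 86.9 -0.2  0.2 -0.2]
```

View pics/w7.png

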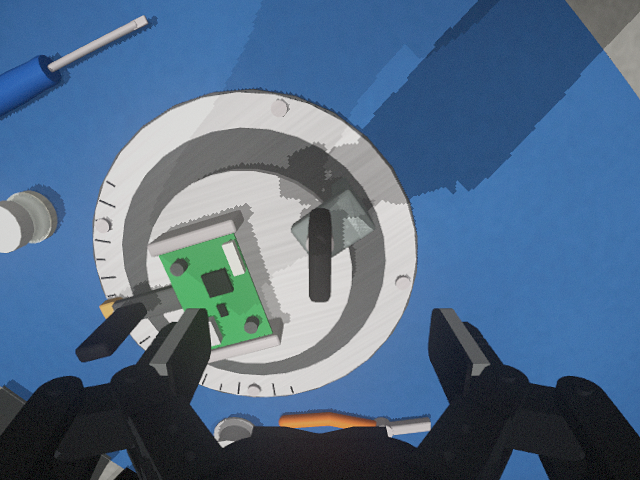

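The knob bar, at (320,208) to (320,302), is centred and aligned with the jaws. I'll descend and grip.

```bash
python3 -m handwheel '0.4 0.5 45 0 0 0 1;0.4 0.5 80 0 0 0 1;0.4 0.5 87 0 0 0 1;0.4 0.5 87 0 0 0 -1;0.4 0.5 87 0 0 0 -1;0.4 0.5 87 0 0 0 -1;0.4 0.5 87 0 0 0 -1;0.4 0.5 87 0 0 0 -1;0.4 0.5 87 0 0 0 -1;0.4 0.5 87 0 0 0 -1;0.4 0.5 87 0 0 0 -1;0.4 0.5 87 0 0 0 -1' 60; python3 -c "
from h import *
st()"
cat > r.py <<'E'
from h import *
s=robot.read_state();print('READ t %.2f yaw %.4f Mz %.3f F %s M %s op %.4f tau7 %.3f'%(s['clock'],yaw(s),s['moment'][2],s['wrist_force'].round(1),s['moment'].round(2),s['opening'],s['joint_torque'][6]))
E
```

```text
clock: 11.85
tcp_pos: [0.4682, -0.0452, 0.0839]
tcp_rot: [0.003, -0.36, 0.933, -0.001]
wrist_force: [-2.3, 1.2, 9.9]
opening: 0.0122
t 11.85 tcp [ 0.4682 -0.0452  0.0839] yaw 2.3066 F [-2.27  1.19  9.85] M [ 0.231  0.451 -0.142] op 0.0122 q [ 0.07  0.49 -0.11  2.14  0.1   0.51  2.2 ]
```

```bash
H="python3 -m handwheel"
python3 -m handwheel '0 0 0 0 0 3 -1;0 0 0 0 0 6 -1;0 0 0 0 0 9 -1' >/dev/null; python3 r.py
python3 -m handwheel '0 0 0 0 0 3 -1;0 0 0 0 0 6 -1;0 0 0 0 0 9 -1' >/dev/null; python3 r.py
python3 -m handwheel '0 0 0 0 0 3 -1;0 0 0 0 0 6 -1;0 0 0 0 0 9 -1' >/dev/null; python3 r.py
python3 -m handwheel '0 0 0 0 0 3 -1;0 0 0 0 0 6 -1;0 0 0 0 0 9 -1' >/dev/null; python3 r.py
```

```text
READ t 12.15 yaw 2.1479 Mz 0.239 F [ 0.8  0.2 -3.1] M [0.02 0.04 0.24] op 0.0122 tau7 0.515
READ t 12.45 yaw 1.9892 Mz 0.298 F [ 0.8  0.1 -5. ] M [ 0.11 -0.08  0.3 ] op 0.0120 tau7 0.506
READ t 12.75 yaw 1.8306 Mz 0.256 F [ 0.4 -0.2 -5.5] M [ 0.04 -0.14  0.26] op 0.0123 tau7 0.501
READ t 13.05 yaw 1.6720 Mz 0.271 F [ 1.5  1.2 -5.4] M [-0.06 -0.18  0.27] op 0.0120 tau7 0.498
```

```bash
python3 -m handwheel '0 0 0 0 0 3 -1;0 0 0 0 0 6 -1' >/dev/null; python3 r.py
python3 -m handwheel '0 0 0 0 0 3 -1;0 0 0 0 0 6 -1' >/dev/null; python3 r.py
python3 -m handwheel '0 0 0 0 0 3 -1;0 0 0 0 0 6 -1' >/dev/null; python3 r.py
python3 -m handwheel '0 0 0 0 0 3 -1;0 0 0 0 0 6 -1' >/dev/null; python3 r.py
```

```text
READ t 13.25 yaw 1.5657 Mz 0.276 F [ 0.9  0.1 -6.2] M [-0.05 -0.14  0.28] op 0.0121 tau7 0.479
READ t 13.45 yaw 1.4594 Mz 0.293 F [ 1.3 -0.5 -6.6] M [-0.14 -0.12  0.29] op 0.0119 tau7 0.473
READ t 13.65 yaw 1.3532 Mz 0.284 F [ 1.2  0.3 -5.6] M [-0.21 -0.16  0.28] op 0.0120 tau7 0.451
READ t 13.85 yaw 1.2470 Mz 0.325 F [ 0.1 -0.9 -5.7] M [-0.21 -0.14  0.33] op 0.0122 tau7 0.423
```

```bash
python3 -m handwheel '0 0 0 0 0 3 -1;0 0 0 0 0 6 -1' >/dev/null; python3 r.py
python3 -m handwheel '0 0 0 0 0 3 -1;0 0 0 0 0 6 -1' >/dev/null; python3 r.py
```

```text
READ t 14.05 yaw 1.1410 Mz 0.318 F [ 1.5 -0.3 -5.6] M [-0.28 -0.13  0.32] op 0.0124 tau7 0.393
READ t 14.25 yaw 1.0350 Mz 0.372 F [ 2.  -0.4 -4.9] M [-0.19 -0.06  0.37] op 0.0120 tau7 0.362
```

```bash
python3 -m handwheel '0 0 0 0 0 3 -1;0 0 0 0 0 6 -1' >/dev/null; python3 r.py
python3 - <<'E'
import numpy as np
from scipy.optimize import curve_fit
y=np.array([2.1479,1.9892,1.8306,1.6720,1.5657,1.4594,1.3532,1.2470,1.1410,1.0350]);m=np.array([.239,.298,.256,.271,.276,.293,.284,.325,.318,.372]);t=np.array([.515,.506,.501,.498,.479,.473,.451,.423,.393,.362])
g=lambda y,b,y0:b+.3*np.maximum(0,y0-y)
g2=lambda y,b,y0,d:b-d*(2.1-y)-.3*np.maximum(0,y0-y)
for a in(curve_fit(g,y,m,[.26,1.4]),curve_fit(g2,y,t,[.5,1.4,.02])): print(a[0],np.sqrt(np.diag(a[1])))
E
```

```text
READ t 14.45 yaw 0.9290 Mz 0.350 F [ 1.9 -0.4 -6.1] M [-0.34 -0.08  0.35] op 0.0120 tau7 0.330
[0.27216667 1.36932778] [0.0082941  0.04371374]
[0.5107229  1.39486934 0.04771467] [0.00508765 0.02923254 0.01232474]
```

```bash
python3 -m handwheel '0 0 0 0 0 3 -1;0 0 0 0 0 4.5 -1' >/dev/null; python3 r.py
python3 -m handwheel '0 0 0 0 0 0 -1' >/dev/null; python3 r.py
```

```text
READ t 14.65 yaw 0.8497 Mz 0.434 F [ 0.5 -0.2 -5.2] M [-0.35 -0.1   0.43] op 0.0122 tau7 -0.408
READ t 14.75 yaw 0.8501 Mz 0.234 F [ 1.2 -1.6 -4.7] M [-0.43 -0.08  0.23] op 0.0122 tau7 -0.586
```

Run:
```python
import numpy as np
from scipy.optimize import curve_fit
y=np.array([2.1479,1.9892,1.8306,1.6720,1.5657,1.4594,1.3532,1.2470,1.1410,1.0350,.929,.8497]);m=np.array([.239,.298,.256,.271,.276,.293,.284,.325,.318,.372,.350,.434]);t=np.array([.515,.506,.501,.498,.479,.473,.451,.423,.393,.362,.330])
g=lambda y,b,y0:b+.3*np.maximum(0,y0-y)
g2=lambda y,b,y0,d:b-d*(2.1-y)-.3*np.maximum(0,y0-y)
for a in(curve_fit(g,y,m,[.26,1.4]),curve_fit(g2,y[:-1],t,[.5,1.4,.02]),curve_fit(lambda y,y0:g(y,.26,y0),y,m,[1.4])): print(a[0],np.sqrt(np.diag(a[1])))
```

```text
[0.27385714 1.32681619] [0.00905633 0.04676668]
[0.50847886 1.39968807 0.04075711] [0.00535228 0.03181506 0.01262352]
[1.38303889] [0.03378752]
```

The fits put first touch at yaw 1.38±0.03 rad. The knob is now about 0.53 rad past that, so roughly 53 N, and the moment was 0.16–0.17 above the drag while turning. I'll release, lift and check.

```bash
python3 -m handwheel '0 0 0 0 0 0 1;0 0 0 0 0 0 1;0 0 0 0 0 0 1;0 0 0 0 0 0 1;0 0 -40 0 0 0 1;0 0 -90 0 0 0 1;0 0 -125 0 0 0 1;0 0 -125 0 0 0 1'; python3 -c "
from h import *
st();snap('wrist','w8')
import math
print(rel(.7205,-.1691,.17,1.0331))"
```

```text
clock: 15.55
tcp_pos: [0.4696, -0.0445, 0.2133]
tcp_rot: [0.006, 0.353, 0.936, 0.003]
wrist_force: [0.3, -0.7, 0.1]
opening: 0.0854
t 15.55 tcp [ 0.4696 -0.0445  0.2133] yaw 0.8498 F [ 0.26 -0.7   0.11] M [-0.012 -0.027  0.009] op 0.0854 q [-0.35  0.32  0.45  2.   -0.18  0.85  1.06]
[-271.6   71.9   43.8    0.4    0.5  -10.5]
```

View pics/w8.png

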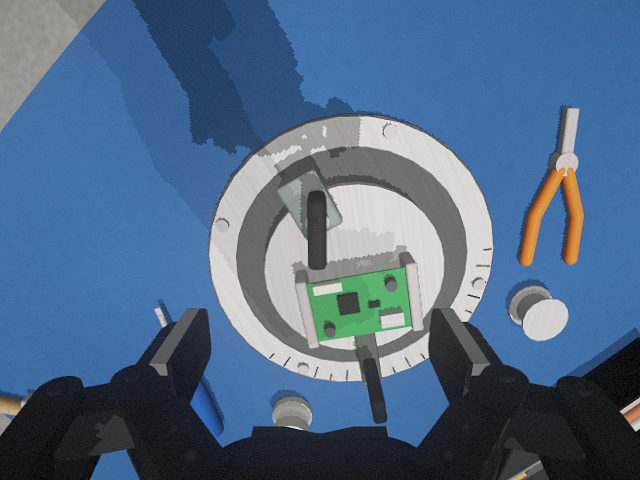

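The knob bar, at (316,192) to (317,268), is still parallel to the jaws, so it stayed where I turned it. Now I repeat the pointer/marker view.

```bash
python3 -m handwheel '-45 12 0 0 0 -3 1;-90 24 0 0 0 -6 1;-135 36 10 0 0 -9 1;-180 48 20 0 0 -10.5 1;-225 60 35 0.4 0.5 -10.5 1;-271.6 72 43.8 0.4 0.5 -10.5 1;-271.6 72 43.8 0.4 0.5 -10.5 1;-271.6 72 43.8 0.4 0.5 -10.5 1;-271.6 72 43.8 0.4 0.5 -10.5 1'; python3 -c "
from h import *
st();snap('wrist','w9')
crop('w9',300,70,345,125,12,'w9d');crop('w9',220,0,420,200,3,'w9c')"
```

```text
clock: 16.5
tcp_pos: [0.7196, -0.1686, 0.1692]
tcp_rot: [-0.001, 0.265, 0.964, 0.0]
wrist_force: [-0.5, -0.1, 0.0]
opening: 0.0854
t 16.5 tcp [ 0.7196 -0.1686  0.1692] yaw 1.0336 F [-0.5  -0.1   0.02] M [ 0.022 -0.004  0.036] op 0.0854 q [-0.01  0.75  0.36  1.32 -0.27  1.12  1.41]
```

View pics/w9d.png

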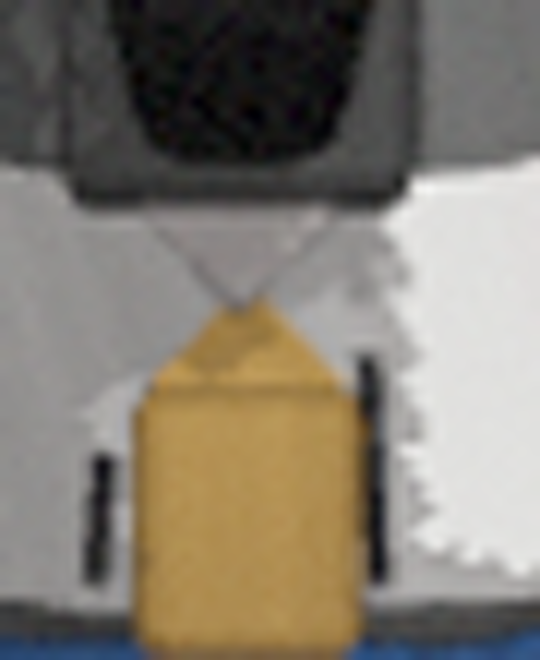

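Pointer tip at (242,308) and marker tip at (257,300) in the 12x crop. That is the same relation as before tightening, about 0.5 mm or 0.005 rad, so the head did not shift. The gripper is clear of everything, so I'm handing in.

```bash
python3 -c "
from h import *
robot.close_job();st()"
```

```text
the job is handed in; nothing more can be done
the job is handed in; nothing more can be done
```

The board holder is re-aimed at the brass marker and clamped again. The job was handed in at about 16.6 s of the 72 s allowed; the hand-in reports no verdict.

- **Loosening:** I turned the knob 0.98 rad counter-clockwise before touching the head.
- **Swinging:** I pinched the handle and swung the head about 1.06 rad clockwise. The wrist force at the two checks during the swing was at most about 3.5 N, so it was not dragging on the clamp.
- **Tightening:** I turned the knob clockwise while reading the torque. First touch came at a gripper angle of about 1.38 ± 0.03 rad, and I stopped about 0.53 rad past it. That is about 53 N, or roughly 0.16 N m above the free drag.

**Last checks:**
- **Alignment:** after tightening, the wrist view still showed the pointer within about 0.005 rad of the marker, the same as before tightening. That is about the limit of what I can read.
- **Knob:** it stayed where I left it after release.
- **Touch-point estimates:** they disagreed a little, from 1.33 to 1.40 rad depending on the signal used. If the joint-torque drift is ignored, first touch could be as early as 1.49 rad. Across that whole range the clamp force is about 48 to 64 N, inside the 35 to 80 N limits.
- **Not tested:** I did not push on the locked head, and I did not take a final overhead picture of the other things on the bench. They looked undisturbed in the last wrist views that showed them, and no move came near them.

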